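# Lower the stop pins ahead of the panel

### The job

The wooden panel waiting on one of the three roller tracks is to be fed on: with the fingertips, gently press both stop pins of that track all the way down, below roller level, then draw the hand back clear. Leave the stop pins of the other tracks up, and do not shift, lift or tip the panel or anything else.

Things in the scene. Friction and masses are not known exactly. Their poses are not given: they have to be found in the camera images.
- panel: flat brown wooden panel 130 (x) x 140 (y) x 18 mm, the only wide flat board, lying on the rollers of one of the three roller tracks, on the robot's side of that track's stop pins. Origin: centre of its underside; x is the direction it would be fed, away from the robot
- track_a: the track that carries the panel: fixed, 380 (x, feed direction) x 186 x 50 mm, on a 12 mm bed board; three alike tracks side by side, order varies. Origin: centre of underside. Above it: roller tops 48 mm, side rails 50 mm. Stop pins at x +30, y +40 (left) and -40 mm (right) over a crossbar 32 mm high; nearest roller axes x -30 and +90 mm
- pin_a_left_top (a point): centre of the flat top of the left stop pin (+y side) of the track that carries the panel: steel pin with a round head 24 mm across and 8 mm thick; its top is 72 mm above the track's origin when up (24 mm above the rollers), 42 mm when fully down (6 mm below the roller tops). The point moves with the pin; z up
- pin_a_left (a joint): left stop pin of the track that carries the panel; its value is how far the pin is pressed down, m: 0 = fully up, 0.030 = fully down (bottom stop). Stiff sliding pin: it moves only while pushed with more than about 4 N, has no spring and stays where it is left
- pin_a_right_top (a point): centre of the flat top of the right stop pin (-y side) of the track that carries the panel: steel pin with a round head 24 mm across and 8 mm thick; its top is 72 mm above the track's origin when up (24 mm above the rollers), 42 mm when fully down (6 mm below the roller tops). The point moves with the pin; z up
- pin_a_right (a joint): right stop pin of the track that carries the panel; its value is how far the pin is pressed down, m: 0 = fully up, 0.030 = fully down (bottom stop). Stiff sliding pin: it moves only while pushed with more than about 4 N, has no spring and stays where it is left
- track_b: the track that carries the suction pod and the roll of edging: fixed, 380 (x, feed direction) x 186 x 50 mm, on a 12 mm bed board; three alike tracks side by side, order varies. Origin: centre of underside. Above it: roller tops 48 mm, side rails 50 mm. Stop pins at x +30, y +40 (left) and -40 mm (right) over a crossbar 32 mm high; nearest roller axes x -30 and +90 mm
- pin_b_left_top (a point): centre of the flat top of the left stop pin (+y side) of the track that carries the suction pod and the roll of edging: steel pin with a round head 24 mm across and 8 mm thick; its top is 72 mm above the track's origin when up (24 mm above the rollers), 42 mm when fully down (6 mm below the roller tops). The point moves with the pin; z up
- pin_b_left (a joint): left stop pin of the track that carries the suction pod and the roll of edging; its value is how far the pin is pressed down, m: 0 = fully up, 0.030 = fully down (bottom stop). Stiff sliding pin: it moves only while pushed with more than about 4 N, has no spring and stays where it is left
- pin_b_right_top (a point): centre of the flat top of the right stop pin (-y side) of the track that carries the suction pod and the roll of edging: steel pin with a round head 24 mm across and 8 mm thick; its top is 72 mm above the track's origin when up (24 mm above the rollers), 42 mm when fully down (6 mm below the roller tops). The point moves with the pin; z up
- pin_b_right (a joint): right stop pin of the track that carries the suction pod and the roll of edging; its value is how far the pin is pressed down, m: 0 = fully up, 0.030 = fully down (bottom stop). Stiff sliding pin: it moves only while pushed with more than about 4 N, has no spring and stays where it is left
- track_c: the track that carries the offcut and the carton: fixed, 380 (x, feed direction) x 186 x 50 mm, on a 12 mm bed board; three alike tracks side by side, order varies. Origin: centre of underside. Above it: roller tops 48 mm, side rails 50 mm. Stop pins at x +30, y +40 (left) and -40 mm (right) over a crossbar 32 mm high; nearest roller axes x -30 and +90 mm
- pin_c_left_top (a point): centre of the flat top of the left stop pin (+y side) of the track that carries the offcut and the carton: steel pin with a round head 24 mm across and 8 mm thick; its top is 72 mm above the track's origin when up (24 mm above the rollers), 42 mm when fully down (6 mm below the roller tops). The point moves with the pin; z up
- pin_c_left (a joint): left stop pin of the track that carries the offcut and the carton; its value is how far the pin is pressed down, m: 0 = fully up, 0.030 = fully down (bottom stop). Stiff sliding pin: it moves only while pushed with more than about 4 N, has no spring and stays where it is left
- pin_c_right_top (a point): centre of the flat top of the right stop pin (-y side) of the track that carries the offcut and the carton: steel pin with a round head 24 mm across and 8 mm thick; its top is 72 mm above the track's origin when up (24 mm above the rollers), 42 mm when fully down (6 mm below the roller tops). The point moves with the pin; z up
- pin_c_right (a joint): right stop pin of the track that carries the offcut and the carton; its value is how far the pin is pressed down, m: 0 = fully up, 0.030 = fully down (bottom stop). Stiff sliding pin: it moves only while pushed with more than about 4 N, has no spring and stays where it is left
- pod: suction pod, grey square block with black rubber top, 120 x 120 x 34 mm, loose on a track, robot's side of the pins; origin: centre of its underside
- offcut: pale wood offcut 110 x 50 x 40 mm, loose on a track, robot's side of the pins; origin: centre of its underside
- edging: roll of edging, flat brown ring 90 mm across, 22 mm high, loose on a track beyond the pins; origin: centre of its underside
- carton: small cardboard carton 80 x 60 x 40 mm, loose on a track beyond the pins; origin: centre of its underside
- mug: white mug, 80 mm across, 90 mm high, standing on the table to the left of the tracks; origin: centre of its underside
- glue: white glue bottle, 60 mm across, 160 mm high, standing on the table to the right of the tracks; origin: centre of its underside
- driver: screwdriver 160 mm long lying on the table to the right of the tracks, along its own x, tip to +x; origin on its underside below the middle of the tool
There are look-alikes about, which are no part of the job. Several things have the shape of the panel; the one meant has the colours described above.

How it is judged (in metres and radians):
At the end, for the whole second after the job is handed in: Both stop pins of the panel's track are pressed down at least 24 mm of their 30 mm, so their heads lie at or below roller level; the four other pins are within 4 mm of fully up; the panel and the other loose things are within 12 mm of where they started, at rest, mug and bottle upright (value of joint each of pin_a_left, pin_a_right above 0.024 m and value of joint each of pin_b_left, pin_b_right, pin_c_left, pin_c_right below 0.004 m and distance of each of panel, pod, offcut, edging, carton, mug, glue, driver from where it was at the start of the episode below 0.012 m and angle between each of mug, glue, panel's own z axis and vertical below 0.2 rad and linear speed of panel below 0.02 m/s); the robot touches nothing.
It fails at once if a stop pin of another track is pressed down (more than 4 mm) (value of joint any of pin_b_left, pin_b_right, pin_c_left, pin_c_right above 0.004 m).
It fails at once if the panel is shifted or lifted (more than 12 mm) (distance of panel from where it was at the start of the episode above 0.012 m).
It fails at once if another loose thing is shifted, lifted or knocked over (more than 12 mm) (distance of any of pod, offcut, edging, carton, mug, glue, driver from where it was at the start of the episode above 0.012 m).
It fails at once if a pin or the track is pressed hard (more than 60 N) (contact force between any of the fingers, the arm and track_a above 60 N).
It also fails if it takes over 35 s, if anything falls off the work surface, if the arm or the gripper's body presses on something with over 40 N, if the wrist force passes 120 N, or if a joint passes its speed limit or range.

### The arm

A 6-joint arm with a two-finger parallel gripper is mounted at the origin on the work surface. World frame = base frame: x ahead of the robot, y to its left, z up, the work surface at z = 0. Lengths are in mm, angles in rad, forces in N, time in s.
With the tool pointing down it reaches from about 350 to 875 mm from the base axis. Payload 4.2 kg.
Tool frame: the origin (TCP) lies midway between the tips of the shut fingers; the grasp point (between the pads) lies 19 mm behind it; z points along the fingers, y is the line along which they close (so a half turn about z gives the same grasp; the last joint's range is limited). The gripper opens to 85 mm and grips with 20 to 120 N. Pads are 22 mm wide; open, the fingers measure 114 mm over their backs; the gripper's body (76 mm by 85 mm) begins 54 mm behind the grasp point. The pads swing forward as they close: fully open they stand 13 mm farther back than shut.
Start: joints at [1.365, 0.385, 0.008, 0, -1.194, -0.259], TCP at [280.119, 558.688, 231.312] pointing down, gripper open.
Joint ranges: [-3.14, 3.14], [-1.21, 2.06], [-1.07, 1.41], [-3.16, 2.05], [-2.99, -0.16], [-3.1, 3.1]. Speed limits (rad/s): [2.79, 2.79, 3.14, 3.14, 3.14, 3.14].

### API

Orientations are given as a unit quaternion [x, y, z, w].
In Python, from bench import arm gives the robot as it stands.
- The arm moves only by the tool send_rows, never from a script. Its argument "targets" is a list of rows, each an object of numbers: "gripper": the gripper command: -1 is fully open, 1 is shut, values between are in proportion; "x", "y", "z": the shift along the tool's x, y, z in cm; "ax", "ay", "az": the turn, a rotation vector about the tool's x, y, z in degrees. A call has 1 to 5 rows; each row shifts and turns the commanded pose from where the row before left it, along the tool's axes as they then stand; what a row does not reach is not made up. A row lasts 1/12 s, in which the tool goes at most 41.7 mm and 7.16 degrees, less where a joint would pass 70% of its speed; a pose out of reach is approached as far as the arm can. A call is refused whole if a number of a shift passes 4.17 or a number of a turn 7.16, either way. A call with a gripper value outside its range is refused whole. The fingers move at their own pace and stop on an object; the grip force is fixed at half the most. Time passes only in rows, so rows that do not move let the fingers close. It gives the time, the measured TCP pose, the force, the opening and the grip force at its end, in the units of the state.
- arm.read_state(): the state, without advancing time (a new reading comes with each control period).
- arm.get_image(name): name is "scene" or "side" or "wrist"; returns (picture, depth): 400x640x3 uint8, red, green, blue; 400x640 float32, mm along the optical axis (not along the pixel's ray), 0 where there is no reading.
- arm.camera_model(name): a dict with "fx", "fy", "cx", "cy" (pixels), "distortion" ([k1, k2, p1, p2, k3] as OpenCV has them; the pictures are not rectified), "cam_to_world" (4x4, takes a point from camera to world coordinates). Camera axes: x right, y down, z forward; pixel columns grow to the right and rows downward; lengths in mm; the calibration is good to about 2 mm. A picture is of the moment at which its call begins: read the wrist's pose just before it. camera_model takes no time and is no camera call; for the wrist camera it gives the pose at the moment of the call.
- arm.job_done(): hands the job in; it is judged then, once.
Trained networks look in the newest picture that a camera, given by its name, has taken for a name from the list of things; names that differ only in an ending like _2 or _b are one class to them, and where a whole thing is asked for, a point or a joint stands for the part that bears it (a point fixed in the world has none). Each returns a list of dicts, best first, with "score" (0 to 1); they miss things now and then, are a little off and sometimes report something else, mostly with a low value. They report only what shows in the picture. A call takes as long as a camera call. They do not tell look-alikes from the thing itself.
- arm.boxes_of(camera, thing): "rect" ([left, top, width, height] in pixels, round what is visible of it).
The state is a dict: "clock": time; "joints": joint angles; "joint_vel": joint speeds; "joint_efforts": joint torques, N m; "position": TCP position; "ee_rot": TCP orientation; "contact_force": force on the tool from outside, world axes, zero at the start; "wrist_torque": the same for the moment, N m; "gripper_width": finger opening in mm; "grasp_force": force on a finger pad.
Only numpy, scipy, OpenCV 4.12 (cv2) and the standard library are available. Lean on these libraries where they do the work, as an engineer would, in place of code of your own. Each camera call takes 0.05 s, during which the arm holds its last target. There are 200 camera calls.

## Working session

There is one attempt and no reset: what is moved stays moved. The work goes in short steps, Python scripts to look and compute and a tool call to move; the robot and the scene stay as the last step left them, time stands still between calls to the robot, and variables do not carry over. Pictures are saved under pics/ and viewed, at most 10 in all, crops included, and the job is handed in when it is done.

Besides the shell and the picture viewer there is one more tool, called after ">>>" as a command line: name --argument value ..., lists and objects as JSON in quotes. send_rows: Moves the arm, as the interface text tells. Its arguments: {"type":"object","properties":{"targets":{"type":"array"}},"required":["targets"]}

```bash
mkdir -p pics; python3 - <<'E'
from bench import arm
import cv2,numpy as np
s=arm.read_state();print(s)
for n in("scene","side"):
    p,d=arm.get_image(n);cv2.imwrite(f"pics/{n}0.png",p[:,:,::-1]);np.savez(f"{n}0.npz",p=p,d=d)
    m=arm.camera_model(n);print(n,np.round(m["cam_to_world"],3).tolist(),m["fx"],m["distortion"])
E
```

```text
{'clock': 0.0, 'joints': array([ 1.36461901e+00,  3.85567136e-01,  6.60081615e-03, -5.12423347e-04,
       -1.19400862e+00, -2.58606481e-01]), 'joint_vel': array([-0.00076791, -0.00039501, -0.0015595 , -0.00169584, -0.00138204,
       -0.00026811]), 'joint_efforts': array([-4.33215200e-04, -3.92281187e+01,  1.88400489e+01,  4.18584377e+00,
       -4.56694936e-03,  1.68893262e-06]), 'position': array([279.85441416, 558.17370112, 230.20342896]), 'ee_rot': array([ 9.73095931e-01, -2.30397626e-01, -2.09501654e-04,  1.09517499e-03]), 'contact_force': array([ 0.53023547, -0.05288015, -0.09450503]), 'wrist_torque': array([ 0.01559969, -0.00244483, -0.0485158 ]), 'grasp_force': 0.0, 'gripper_width': 85.49297011846338}
scene [[-0.363, 0.625, -0.691, 1168.748], [0.932, 0.243, -0.27, 264.741], [-0.001, -0.742, -0.67, 815.926], [0.0, 0.0, 0.0, 1.0]] 386.40174230836124 [0.01148454 0.         0.         0.         0.        ]
side [[0.996, -0.061, 0.07, 331.642], [-0.093, -0.688, 0.72, -1101.973], [0.005, -0.724, -0.69, 1143.825], [0.0, 0.0, 0.0, 1.0]] 467.1671463733507 [-0.07283071  0.          0.          0.          0.        ]
```

View pics/scene0.png

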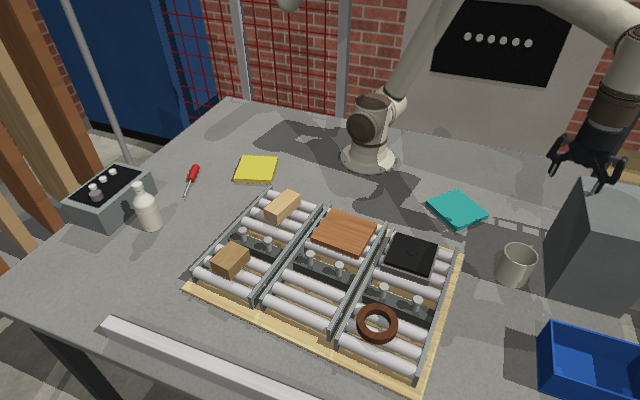

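View pics/side0.png

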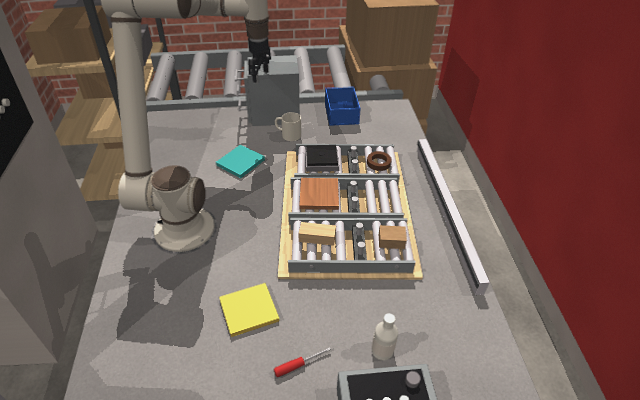

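The panel is on the middle track. In the scene view its pins are at about (311,257) and (338,269); in the side view they are at about (353,183) and (354,207). Next I'll measure these.

```bash
cat > h.py <<'E'
from bench import arm
import cv2,numpy as np
def ray(n,u,v,m=None):
    m=m or arm.camera_model(n);K=np.array([[m["fx"],0,m["cx"]],[0,m["fy"],m["cy"]],[0,0,1]])
    x=cv2.undistortPoints(np.array([[[u,v]]],float),K,np.array(m["distortion"]))[0,0]
    T=np.array(m["cam_to_world"]);return T,np.array([*x,1.])
def at_z(n,u,v,z,m=None):
    T,r=ray(n,u,v,m);d=T[:3,:3]@r;return T[:3,3]+d*(z-T[2,3])/d[2]
def at_d(n,u,v,d,m=None):
    T,r=ray(n,u,v,m);return T[:3,:3]@(r*d)+T[:3,3]
E
python3 - <<'E'
from h import *
for n in("scene","side"):
    z=np.load(f"{n}0.npz");p,d=z["p"],z["d"]
    for t in("pin_a_left_top","panel"):
        for b in arm.boxes_of(n,t):
            l,tp,w,h=b["rect"];u=l+w/2;v=tp+(min(4,h/2) if t[:3]=="pin" else h/2)
            dd=d[int(round(v)),int(round(u))]
            print(n,t,round(b["score"],2),np.round(b["rect"]),np.round(at_d(n,u,v,dd)),np.round(at_z(n,u,v,84 if t[:3]=="pin" else 78)))
z=np.load("scene0.npz");a=cv2.resize(z["p"][220:310,270:380],(660,540),interpolation=2);cv2.imwrite("pics/c1.png",a[:,:,::-1])
E
```

```text
scene pin_a_left_top 0.42 [334. 262.   9.  15.] [589.  91.  84.] [590.  91.  84.]
scene panel 0.98 [231. 155.  49.  29.] [ 238. -333.   19.] [ 307. -288.   78.]
scene panel 0.97 [429. 188.  60.  44.] [193. 346.  14.] [271. 340.  78.]
scene panel 0.78 [311. 205.  68.  54.] [466.  67.  76.] [469.  68.  78.]
side pin_a_left_top 0.5 [300. 178.  36.  30.] [465. 113.  77.] [464. 104.  84.]
side pin_a_left_top 0.47 [349. 179.   8.  13.] [585.  90.  82.] [585.  87.  84.]
side panel 0.8 [215. 145.  49.  32.] [184. 327.  19.] [191. 252.  78.]
side panel 0.77 [299. 180.  41.  29.] [463.  44.  83.] [464.  49.  78.]
side panel 0.64 [220. 285.  60.  52.] [ 227. -355.   22.] [ 233. -392.   78.]
side panel 0.3 [353. 144.   3.  11.] [618. 277.  81.] [619. 281.  78.]
```

View pics/c1.png

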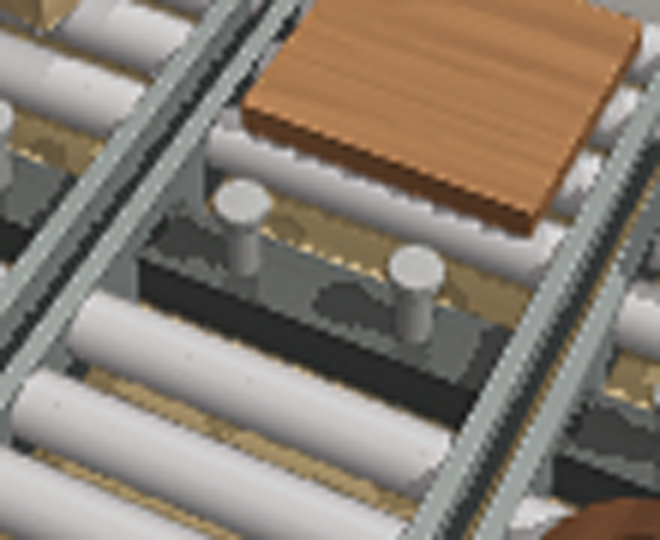

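```bash
python3 - <<'E'
from h import *
z=np.load("scene0.npz");d=z["d"]
P=[]
for u,v in((338.9,264.3),(310.1,253.3)):
    q=at_z("scene",u,v,84);P.append(q);print(q,at_d("scene",u,v,d[round(v),round(u)]))
e=P[0]-P[1];print(np.hypot(*e[:2]),np.degrees(np.arctan2(-e[0],e[1])))
s=arm.read_state()
from scipy.spatial.transform import Rotation as R
r=R.from_quat(s["ee_rot"]).as_matrix();print(r.round(3))
m=(P[0]+P[1])/2;m[2]=200
print((r.T@(m-s["position"]))/10)
E
```

```text
[584.92410639  90.01686528  84.        ] [583.69173716  89.64804718  82.45500826]
[577.55667302  11.25533392  84.        ] [576.82155152  10.94013503  83.08988085]
79.10535946803523 -5.343955019940292
[[ 0.894 -0.448 -0.   ]
 [-0.448 -0.894 -0.001]
 [ 0.     0.001 -1.   ]]
[49.69068139 31.89811128  3.12063799]
```

>>> send_rows --targets '[{"x":1.6,"y":3.4,"gripper":1},{"x":1.6,"y":3.4,"gripper":1},{"x":1.6,"y":3.4,"gripper":1},{"x":1.6,"y":3.4,"gripper":1},{"x":1.6,"y":3.4,"gripper":1}]'

```text
$.targets[0]: bad value
```

>>> send_rows --targets '[{"az":-5.3,"gripper":1},{"az":-5.3,"gripper":1},{"az":-5.3,"gripper":1},{"az":-5.3,"gripper":1},{"gripper":1}]'

```text
$.targets[0]: bad value
```

```bash
cat > to.py <<'E'
import sys
from h import *
from scipy.spatial.transform import Rotation as R
s=arm.read_state();r=R.from_quat(s["ee_rot"]).as_matrix()
print(s["clock"],s["position"].round(1),s["contact_force"].round(1),s["gripper_width"],np.degrees(np.arctan2(r[1,0],r[0,0])).round(2),r[:,2].round(3))
t=np.array([float(a) for a in sys.argv[1:4]]);print("cm",(r.T@(t-s["position"])/10).round(2))
E
python3 to.py 560 50 200
```

```text
0.3 [280.  558.5 230.9] [ 0.7 -0.   0.2] 85.5538913174854 -26.63 [-0.    -0.001 -1.   ]
cm [47.82 32.91  3.12]
```

>>> send_rows --targets '[{"x":1.6,"y":3.4,"z":0,"ax":0,"ay":0,"az":0,"gripper":1},{"x":1.6,"y":3.4,"z":0,"ax":0,"ay":0,"az":0,"gripper":1},{"x":1.6,"y":3.4,"z":0,"ax":0,"ay":0,"az":0,"gripper":1},{"x":1.6,"y":3.4,"z":0,"ax":0,"ay":0,"az":0,"gripper":1},{"x":1.6,"y":3.4,"z":0,"ax":0,"ay":0,"az":0,"gripper":1}]'

```text
clock: 0.72
position: [275.2, 369.0, 231.1]
ee_rot: [0.973, -0.23, 0.0, 0.0]
contact_force: [0.9, 0.1, -0.4]
gripper_width: 25.3
grasp_force: 0.0
```

>>> send_rows --targets '[{"x":3,"y":0,"z":0,"ax":0,"ay":0,"az":-5.3,"gripper":1},{"x":3,"y":0,"z":0,"ax":0,"ay":0,"az":-5.3,"gripper":1},{"x":3,"y":1,"z":0,"ax":0,"ay":0,"az":-5.3,"gripper":1},{"x":3,"y":2,"z":0,"ax":0,"ay":0,"az":-5.3,"gripper":1},{"x":2,"y":3,"z":0,"ax":0,"ay":0,"az":0,"gripper":1}]'

```text
clock: 1.13
position: [401.0, 271.4, 231.3]
ee_rot: [0.999, -0.045, 0.0, -0.0]
contact_force: [1.2, -0.2, 0.0]
gripper_width: 0.2
grasp_force: 0.0
```

```bash
python3 to.py 550 50 210
```

```text
1.1333 [401.  271.4 231.3] [ 1.2 -0.2  0. ] 0.19138949994616264 -5.21 [ 0.001  0.001 -1.   ]
cm [16.85 20.7   2.14]
```

>>> send_rows --targets '[{"x":2.4,"y":3.0,"z":0.3,"ax":0,"ay":0,"az":0,"gripper":1},{"x":2.4,"y":3.0,"z":0.3,"ax":0,"ay":0,"az":0,"gripper":1},{"x":2.4,"y":3.0,"z":0.3,"ax":0,"ay":0,"az":0,"gripper":1},{"x":2.4,"y":3.0,"z":0.3,"ax":0,"ay":0,"az":0,"gripper":1},{"x":2.4,"y":3.0,"z":0.3,"ax":0,"ay":0,"az":0,"gripper":1}]'

```text
clock: 1.55
position: [505.1, 109.2, 216.4]
ee_rot: [0.999, -0.047, 0.0, -0.0]
contact_force: [0.6, 0.5, 0.0]
gripper_width: -0.1
grasp_force: 0.0
```

>>> send_rows --targets '[{"x":2.4,"y":3.0,"z":0.3,"ax":0,"ay":0,"az":0,"gripper":1},{"x":2.4,"y":2.7,"z":0.3,"ax":0,"ay":0,"az":0,"gripper":1},{"x":0,"y":0,"z":0,"ax":0,"ay":0,"az":0,"gripper":1},{"x":0,"y":0,"z":0,"ax":0,"ay":0,"az":0,"gripper":1}]'

```text
clock: 1.88
position: [547.2, 47.9, 209.6]
ee_rot: [0.999, -0.049, -0.001, 0.0]
contact_force: [-0.1, 0.7, 0.3]
gripper_width: 0.1
grasp_force: 0.0
```

```bash
python3 to.py 580 50 200; python3 - <<'E'
from h import *
m=arm.camera_model("wrist");p,d=arm.get_image("wrist");cv2.imwrite("pics/w1.png",p[:,:,::-1])
import pickle;pickle.dump((m,p,d),open("w1.pkl","wb"))
for b in arm.boxes_of("wrist","pin_a_left_top"):
    l,t,w,h=b["rect"];u,v=l+w/2,t+h/2
    print(round(b["score"],2),np.round(b["rect"]),at_z("wrist",u,v,84,m).round(1),at_d("wrist",u,v,d[int(v),int(u)],m).round(1))
E
```

```text
1.8833 [547.2  47.9 209.6] [-0.1  0.7  0.3] 0.13336527668707754 -5.65 [-0.001 -0.    -1.   ]
cm [ 3.25 -0.53  0.95]
0.93 [259. 147.  27.  26.] [582.3  87.8  84. ] [582.6  87.6  85.5]
0.6 [464. 138.  45.  27.] [ 571.4 -103.3   84. ] [ 571.6 -102.8   84.9]
0.56 [346. 147.  24.  26.] [574.3  10.8  84. ] [574.2  10.7  83.4]
0.55 [ 38. 131.  51.  28.] [613.9 270.6  84. ] [613.6 274.9  79.1]
```

View pics/w1.png

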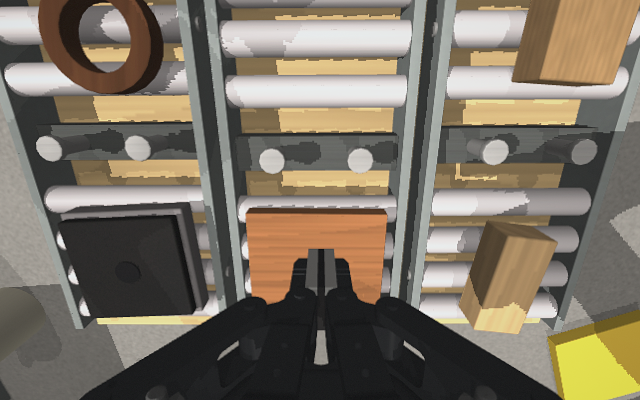

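The wrist view shows panel-track pin heads at (272,160) and (360,160), at z ≈ 84 as expected. The fused positions are left (583,88.5) and right (575.5,11). I'll take the left pin first.

```bash
python3 to.py 583 88.5 105
```

```text
1.9833 [546.5  49.7 210.2] [0.4 0.3 0.3] 0.1636238363325268 -5.45 [-0.  0. -1.]
cm [ 3.27 -4.21 10.52]
```

>>> send_rows --targets '[{"x":1.6,"y":-2.1,"z":0,"ax":0,"ay":0,"az":0,"gripper":1},{"x":1.6,"y":-2.1,"z":2,"ax":0,"ay":0,"az":0,"gripper":1},{"x":0,"y":0,"z":3,"ax":0,"ay":0,"az":0,"gripper":1},{"x":0,"y":0,"z":3,"ax":0,"ay":0,"az":0,"gripper":1},{"x":0,"y":0,"z":2,"ax":0,"ay":0,"az":0,"gripper":1}]'

```text
clock: 2.4
position: [580.7, 90.1, 108.0]
ee_rot: [0.999, -0.046, -0.001, 0.0]
contact_force: [-0.6, -0.1, -0.5]
gripper_width: -0.1
grasp_force: 0.0
```

>>> send_rows --targets '[{"x":0,"y":0,"z":0,"ax":0,"ay":0,"az":0,"gripper":1},{"x":0,"y":0,"z":0,"ax":0,"ay":0,"az":0,"gripper":1}]'

```text
clock: 2.57
position: [581.9, 89.4, 110.2]
ee_rot: [0.999, -0.046, -0.001, 0.001]
contact_force: [1.3, -0.0, 0.3]
gripper_width: 0.1
grasp_force: 0.0
```

```bash
python3 to.py 583 88.5 84; python3 - <<'E'
from h import *
m=arm.camera_model("wrist");p,d=arm.get_image("wrist");cv2.imwrite("pics/w2.png",p[:,:,::-1])
for b in arm.boxes_of("wrist","pin_a_left_top"):
    l,t,w,h=b["rect"];u,v=l+w/2,t+h/2
    print(round(b["score"],2),np.round(b["rect"]),at_z("wrist",u,v,84,m).round(1),at_d("wrist",u,v,d[int(v),int(u)],m).round(1))
E
```

```text
2.5667 [581.9  89.4 110.2] [ 1.3 -0.   0.3] 0.12252562363767024 -5.29 [-0.001 -0.001 -1.   ]
cm [0.12 0.08 2.62]
0.75 [302. 208.  40.  40.] [589.8  87.6  84. ] [589.6  87.6  83.6]
```

View pics/w2.png

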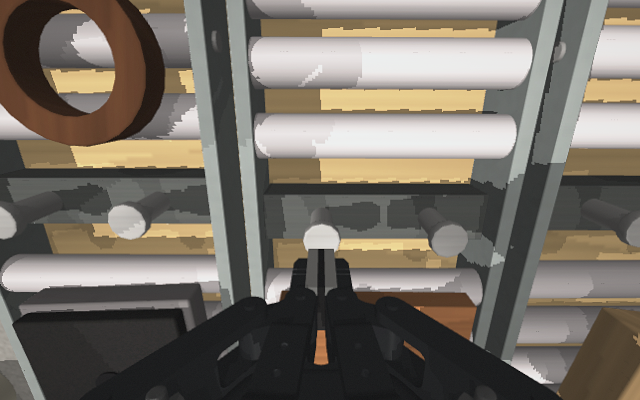

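The pin head at (321,240) is directly ahead of and under the fingertips, which agrees with (583,88). Pressing slowly.

>>> send_rows --targets '[{"x":0.1,"y":0,"z":1,"ax":0,"ay":0,"az":0,"gripper":1},{"x":0,"y":0,"z":0.6,"ax":0,"ay":0,"az":0,"gripper":1},{"x":0,"y":0,"z":0.5,"ax":0,"ay":0,"az":0,"gripper":1},{"x":0,"y":0,"z":0.5,"ax":0,"ay":0,"az":0,"gripper":1},{"x":0,"y":0,"z":0.5,"ax":0,"ay":0,"az":0,"gripper":1}]'

```text
clock: 3.08
position: [583.5, 88.2, 79.3]
ee_rot: [0.999, -0.047, -0.0, 0.0]
contact_force: [-1.4, 0.6, 4.3]
gripper_width: 0.1
grasp_force: 2.0
```

>>> send_rows --targets '[{"x":0,"y":0,"z":0.5,"ax":0,"ay":0,"az":0,"gripper":1},{"x":0,"y":0,"z":0.5,"ax":0,"ay":0,"az":0,"gripper":1},{"x":0,"y":0,"z":0.4,"ax":0,"ay":0,"az":0,"gripper":1},{"x":0,"y":0,"z":0,"ax":0,"ay":0,"az":0,"gripper":1}]'

```text
clock: 3.42
position: [583.5, 88.2, 64.4]
ee_rot: [0.999, -0.047, -0.0, 0.0]
contact_force: [-0.4, -0.2, 0.2]
gripper_width: 0.6
grasp_force: 0.0
```

>>> send_rows --targets '[{"x":0,"y":0,"z":0.4,"ax":0,"ay":0,"az":0,"gripper":1},{"x":0,"y":0,"z":0.3,"ax":0,"ay":0,"az":0,"gripper":1}]'

```text
clock: 3.58
position: [583.7, 88.3, 58.2]
ee_rot: [0.999, -0.047, 0.0, -0.0]
contact_force: [-1.2, -0.5, 4.0]
gripper_width: 0.1
grasp_force: 1.9
```

>>> send_rows --targets '[{"x":0,"y":0,"z":0.2,"ax":0,"ay":0,"az":0,"gripper":1}]'

```text
clock: 3.67
position: [583.7, 88.3, 56.2]
ee_rot: [0.999, -0.047, 0.0, -0.0]
contact_force: [-0.7, -0.9, 4.4]
gripper_width: -0.1
grasp_force: 1.9
```

>>> send_rows --targets '[{"x":0,"y":0,"z":0.1,"ax":0,"ay":0,"az":0,"gripper":1}]'

```text
clock: 3.75
position: [583.8, 88.3, 55.2]
ee_rot: [0.999, -0.047, 0.0, 0.0]
contact_force: [-0.5, -0.8, 4.2]
gripper_width: 0.4
grasp_force: 1.8
```

>>> send_rows --targets '[{"x":0,"y":0,"z":0.1,"ax":0,"ay":0,"az":0,"gripper":1}]'

```text
clock: 3.83
position: [583.8, 88.3, 54.3]
ee_rot: [0.999, -0.047, 0.0, -0.0]
contact_force: [-1.4, -0.9, 3.8]
gripper_width: -0.4
grasp_force: 1.8
```

>>> send_rows --targets '[{"x":0,"y":0,"z":-3,"ax":0,"ay":0,"az":0,"gripper":1},{"x":0,"y":0,"z":-3,"ax":0,"ay":0,"az":0,"gripper":1},{"x":0,"y":0,"z":0,"ax":0,"ay":0,"az":0,"gripper":1}]'

```text
clock: 4.08
position: [587.3, 89.4, 119.8]
ee_rot: [0.999, -0.047, 0.005, -0.002]
contact_force: [0.3, 1.2, 0.4]
gripper_width: 0.1
grasp_force: 0.0
```

```bash
python3 to.py 576 11 115
```

```text
4.0833 [587.3  89.4 119.8] [0.3 1.2 0.4] 0.06386607465868126 -5.35 [ 0.011  0.003 -1.   ]
cm [-0.4   7.92  0.44]
```

>>> send_rows --targets '[{"x":0,"y":2.6,"z":0,"ax":0,"ay":0,"az":0,"gripper":1},{"x":0,"y":2.6,"z":0,"ax":0,"ay":0,"az":0,"gripper":1},{"x":0,"y":2.6,"z":0,"ax":0,"ay":0,"az":0,"gripper":1},{"x":0,"y":0,"z":0,"ax":0,"ay":0,"az":0,"gripper":1},{"x":0,"y":0,"z":0,"ax":0,"ay":0,"az":0,"gripper":1}]'

```text
clock: 4.5
position: [575.9, 9.6, 113.8]
ee_rot: [0.999, -0.049, -0.0, -0.0]
contact_force: [0.0, 0.3, -0.8]
gripper_width: -0.0
grasp_force: 0.0
```

```bash
python3 to.py 576 11 84; python3 - <<'E'
from h import *
p,d=arm.get_image("wrist");cv2.imwrite("pics/w3.png",p[:,:,::-1])
E
```

```text
4.5 [575.9   9.6 113.8] [ 0.   0.3 -0.8] -0.008304234400503598 -5.56 [-0.  0. -1.]
cm [-0.   -0.14  2.98]
```

View pics/w3.png

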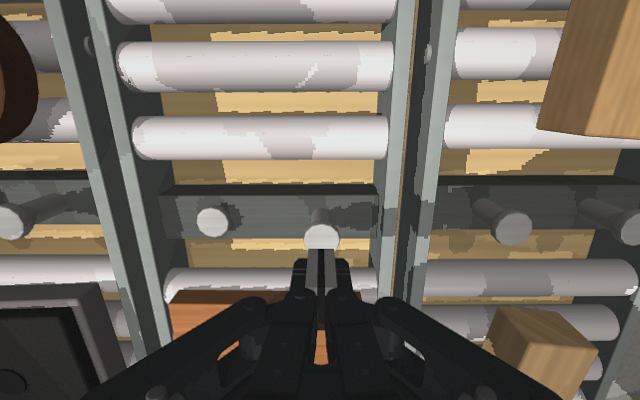

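The left pin is down (head at (212,222), stem hidden). The right head at (321,238) is aligned the same way the left one was, so I'll press it with the same stroke.

>>> send_rows --targets '[{"x":0,"y":0,"z":1.4,"ax":0,"ay":0,"az":0,"gripper":1},{"x":0,"y":0,"z":0.6,"ax":0,"ay":0,"az":0,"gripper":1},{"x":0,"y":0,"z":0.5,"ax":0,"ay":0,"az":0,"gripper":1},{"x":0,"y":0,"z":0.5,"ax":0,"ay":0,"az":0,"gripper":1},{"x":0,"y":0,"z":0.5,"ax":0,"ay":0,"az":0,"gripper":1}]'

```text
clock: 4.97
position: [576.2, 11.3, 79.2]
ee_rot: [0.999, -0.047, -0.0, 0.0]
contact_force: [-2.1, 2.4, 4.6]
gripper_width: 0.0
grasp_force: 2.0
```

>>> send_rows --targets '[{"x":0,"y":0,"z":0.5,"ax":0,"ay":0,"az":0,"gripper":1},{"x":0,"y":0,"z":0.5,"ax":0,"ay":0,"az":0,"gripper":1},{"x":0,"y":0,"z":0.5,"ax":0,"ay":0,"az":0,"gripper":1},{"x":0,"y":0,"z":0.4,"ax":0,"ay":0,"az":0,"gripper":1}]'

```text
clock: 5.3
position: [576.4, 11.0, 60.1]
ee_rot: [0.999, -0.047, 0.0, -0.0]
contact_force: [-1.1, 1.6, 3.9]
gripper_width: -0.2
grasp_force: 2.0
```

>>> send_rows --targets '[{"x":0,"y":0,"z":0.3,"ax":0,"ay":0,"az":0,"gripper":1},{"x":0,"y":0,"z":0.2,"ax":0,"ay":0,"az":0,"gripper":1}]'

```text
clock: 5.47
position: [576.5, 10.9, 55.1]
ee_rot: [0.999, -0.047, 0.0, -0.0]
contact_force: [-1.4, 3.7, 3.9]
gripper_width: -0.1
grasp_force: 1.9
```

>>> send_rows --targets '[{"x":0,"y":0,"z":0.1,"ax":0,"ay":0,"az":0,"gripper":1}]'

```text
clock: 5.55
position: [576.5, 10.8, 54.1]
ee_rot: [0.999, -0.047, 0.0, -0.0]
contact_force: [-0.4, 2.3, 3.2]
gripper_width: 0.2
grasp_force: 1.8
```

>>> send_rows --targets '[{"x":0,"y":0,"z":-3,"ax":0,"ay":0,"az":0,"gripper":1},{"x":0,"y":0,"z":-4,"ax":0,"ay":0,"az":0,"gripper":1},{"x":0,"y":0,"z":-4,"ax":0,"ay":0,"az":0,"gripper":1},{"x":-2,"y":0,"z":-4,"ax":0,"ay":0,"az":0,"gripper":1},{"x":-4,"y":0,"z":0,"ax":0,"ay":0,"az":0,"gripper":1}]'

```text
clock: 5.97
position: [525.2, 16.6, 209.0]
ee_rot: [0.999, -0.047, 0.009, -0.001]
contact_force: [0.6, 1.0, 1.7]
gripper_width: -0.1
grasp_force: 0.0
```

>>> send_rows --targets '[{"x":0,"y":0,"z":0,"ax":0,"ay":0,"az":0,"gripper":1},{"x":0,"y":0,"z":0,"ax":0,"ay":0,"az":0,"gripper":1},{"x":0,"y":0,"z":0,"ax":0,"ay":0,"az":0,"gripper":1}]'

```text
clock: 6.22
position: [518.0, 15.9, 201.7]
ee_rot: [0.999, -0.047, 0.0, 0.0]
contact_force: [0.1, 0.2, -0.4]
gripper_width: -0.4
grasp_force: 0.0
```

```bash
python3 - <<'E'
from h import *
m=arm.camera_model("wrist");p,d=arm.get_image("wrist");cv2.imwrite("pics/w4.png",p[:,:,::-1])
for q in((583.5,88.5,55),(576,11,55)):
    T=np.linalg.inv(m["cam_to_world"]);K=np.array([[m["fx"],0,m["cx"]],[0,m["fy"],m["cy"]],[0,0,1]])
    uv=cv2.projectPoints(np.array([q]),cv2.Rodrigues(T[:3,:3])[0],T[:3,3],K,np.array(m["distortion"]))[0][0,0]
    u,v=map(int,uv.round());print(u,v,at_d("wrist",u,v,np.median(d[v-3:v+4,u-3:u+4]),m).round(1))
E
```

```text
237 127 [583.3  88.7  53.7]Traceback (most recent call last):
  File "<stdin>", line 5, in <module>
cv2.error: OpenCV(4.12.0) /io/opencv/modules/calib3d/src/calibration_base.cpp:1490: error: (-215:Assertion failed) npoints >= 0 && (depth == CV_32F || depth == CV_64F) in function 'projectPoints'
```

View pics/w4.png

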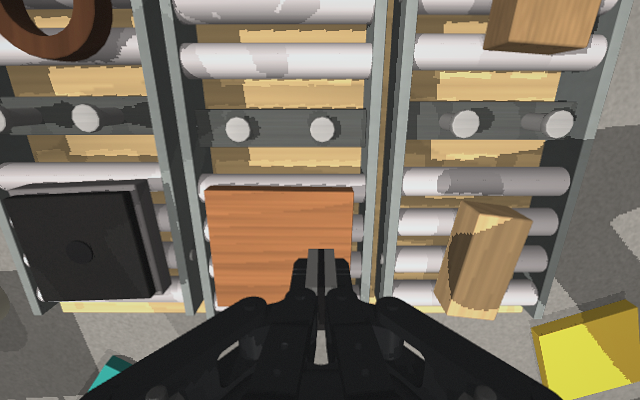

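Both middle-track heads, at (237,129) and (322,129), are down. The left one measures z = 53.7, and the right was pressed to z = 54. The panel hasn't moved, the neighbouring pins in view are still up, and the hand is clear.

```bash
python3 -c "
from bench import arm
print(arm.job_done())"
```

```text
the job is handed in; nothing more can be done
None
```

I pressed both stop pins of the panel's (middle) track fully down with about 4 N, drew the hand back clear and handed the job in; the final picture showed the panel and the neighbouring pins in view undisturbed, and no verdict was returned.

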